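# Line up the solder spools by size on the bench rack

### The job

Tidy the solder: stand the four spools upright on the rack's four grey felt discs, one centred on each disc, in order of size, with the largest next to the soldering-iron stand and the smallest at the other end by the sponge tin. Leave the finished glass panel where it lies.

Things in the scene. Friction and masses are not known exactly. Their poses are not given: they have to be found in the camera images.
- spool_58: loose spool of solder standing on end on the yellow mat: white plastic flanges, silver wire between, 58 mm in diameter and 58 mm tall, 420 g more or less; origin at the centre of its underside, z up along its axis. At the start its underside is 2 mm above the table
- spool_48: loose spool of solder standing on end on the yellow mat: white plastic flanges, silver wire between, 48 mm in diameter and 50 mm tall, 250 g more or less; origin at the centre of its underside, z up along its axis. At the start its underside is 2 mm above the table
- spool_38: loose spool of solder standing on end on the yellow mat: white plastic flanges, silver wire between, 38 mm in diameter and 42 mm tall, 130 g more or less; origin at the centre of its underside, z up along its axis. At the start its underside is 2 mm above the table
- spool_28: loose spool of solder standing on end on the yellow mat: white plastic flanges, silver wire between, 28 mm in diameter and 34 mm tall, 60 g more or less; origin at the centre of its underside, z up along its axis. At the start its underside is 2 mm above the table
- disc_a: one of four identical fixed grey felt discs, 68 mm in diameter and 3 mm thick, in a straight row 85 mm apart on a pale wooden rack board (100 mm by 540 mm, 14 mm thick, its x axis across the board); origin at the centre of its underside, on the board, so its upper face is 3 mm above the origin (17 mm above the table); which letter lies where in the row changes from start to start
- disc_b: one of four identical fixed grey felt discs, 68 mm in diameter and 3 mm thick, in a straight row 85 mm apart on a pale wooden rack board (100 mm by 540 mm, 14 mm thick, its x axis across the board); origin at the centre of its underside, on the board, so its upper face is 3 mm above the origin (17 mm above the table); which letter lies where in the row changes from start to start
- disc_c: one of four identical fixed grey felt discs, 68 mm in diameter and 3 mm thick, in a straight row 85 mm apart on a pale wooden rack board (100 mm by 540 mm, 14 mm thick, its x axis across the board); origin at the centre of its underside, on the board, so its upper face is 3 mm above the origin (17 mm above the table); which letter lies where in the row changes from start to start
- disc_d: one of four identical fixed grey felt discs, 68 mm in diameter and 3 mm thick, in a straight row 85 mm apart on a pale wooden rack board (100 mm by 540 mm, 14 mm thick, its x axis across the board); origin at the centre of its underside, on the board, so its upper face is 3 mm above the origin (17 mm above the table); which letter lies where in the row changes from start to start
- iron_stand: empty soldering-iron stand at one end of the same board, in line with the discs and about 100 mm from the nearest: dark steel base 90 mm by 62 mm by 14 mm with a slanted coil of steel wire above it whose top is about 95 mm above the base's underside and whose mouth, on the robot's side, reaches about 55 mm from the origin; fixed; origin at the centre of the base's underside. It may stand at either end; a low round tin with a sponge (24 mm tall) stands at the other
- panel: finished stained-glass panel lying flat on the yellow mat to the robot's left, 150 mm (x) by 200 mm (y), 6 mm thick, loose; origin at the centre of its underside; must be left where it is

How it is judged:
At the end, for the whole second after the job is handed in: Each spool stands upright (within 0.1 rad) on a felt disc, its centre within 13 mm of the disc's, released and at rest; counted from the iron stand the order is 58, 48, 38, 28 mm diameter; the glass panel is within 15 mm of where it was ((horizontal distance between spool_58 and disc_a below 0.013 m or horizontal distance between spool_58 and disc_b below 0.013 m or horizontal distance between spool_58 and disc_c below 0.013 m or horizontal distance between spool_58 and disc_d below 0.013 m) and horizontal distance between spool_58 and iron_stand between 0.0705 and 0.1305 m and angle between each of spool_58, spool_48, spool_38, spool_28's own z axis and vertical below 0.1 rad and height (world z) of spool_58 between 0.012 and 0.022 m and linear speed of each of spool_58, spool_48, spool_38, spool_28 below 0.02 m/s and contact force between each of spool_58, spool_48, spool_38, spool_28 and the fingers below 0.05 N and (horizontal distance between spool_48 and disc_a below 0.013 m or horizontal distance between spool_48 and disc_b below 0.013 m or horizontal distance between spool_48 and disc_c below 0.013 m or horizontal distance between spool_48 and disc_d below 0.013 m) and horizontal distance between spool_48 and iron_stand between 0.1555 and 0.2155 m and height (world z) of spool_48 between 0.012 and 0.022 m and (horizontal distance between spool_38 and disc_a below 0.013 m or horizontal distance between spool_38 and disc_b below 0.013 m or horizontal distance between spool_38 and disc_c below 0.013 m or horizontal distance between spool_38 and disc_d below 0.013 m) and horizontal distance between spool_38 and iron_stand between 0.2405 and 0.3005 m and height (world z) of spool_38 between 0.012 and 0.022 m and (horizontal distance between spool_28 and disc_a below 0.013 m or horizontal distance between spool_28 and disc_b below 0.013 m or horizontal distance between spool_28 and disc_c below 0.013 m or horizontal distance between spool_28 and disc_d below 0.013 m) and horizontal distance between spool_28 and iron_stand between 0.3255 and 0.3855 m and height (world z) of spool_28 between 0.012 and 0.022 m and distance of panel from where it was at the start of the episode below 0.015 m); the robot touches nothing.
It fails at once if the glass panel was pushed more than 15 mm (distance of panel from where it was at the start of the episode above 0.015 m).
It also fails if it takes over 104 s, if anything falls off the work surface, if the arm or the gripper's body presses on something with over 40 N, if the wrist force passes 120 N, or if a joint passes its speed limit or range.

### The arm

A 6-joint arm with a two-finger parallel gripper is mounted at the origin on the work surface. World frame = base frame: x ahead of the robot, y to its left, z up, the work surface at z = 0. Lengths are in m, angles in rad, forces in N, time in s.
With the tool pointing down it reaches from about 0.25 to 0.8 m from the base axis. Payload 3.9 kg.
Tool frame: the origin (TCP) lies between the finger pads; the fingertips stand 11 mm ahead of it and the grasp point (between the pads) lies 8 mm behind it; z points along the fingers, y is the line along which they close (so a half turn about z gives the same grasp; the last joint's range is limited). The gripper opens to 85 mm and grips with 20 to 120 N. Pads are 22 mm wide; open, the fingers measure 114 mm over their backs; the gripper's body (76 mm by 85 mm) begins 54 mm behind the grasp point. The pads swing forward as they close: fully open they stand 13 mm farther back than shut.
Start: joints at [-1.127, 0.26, -0.138, 1.173, 0, 1.571], TCP at [0.225, -0.474, 0.242] pointing down, gripper open.
Joint ranges: [-2.78, 2.78], [-0.83, 1.72], [-1.28, 1.37], [-1.9, 2.12], [-1.57, 1.48], [-3.14, 3.14]. Speed limits (rad/s): [2.57, 2.57, 3.14, 3.14, 3.14, 3.14].

### API

Orientations are given as a 3x3 rotation matrix whose columns are the frame's x, y, z axes.
In Python, from workcell import arm gives the robot as it stands. The module is installed in compiled form; this text tells all that it offers.
- The arm moves only by the shell command python3 -m crank 'ROWS'. ROWS is JSON, a list of rows, each a list of 3 entries, a list of its own where there are three numbers: the finger opening in mm, from 0 to 85.4, then the shift along the tool's x, y, z in mm, then the turn about the tool's z in rad. A call has 1 to 8 rows; each row is the pose to reach, as a shift and turn from the pose commanded when the call began, along the tool's axes at that moment; what a row does not reach only later rows make up. A row lasts 1/8 s, in which the tool goes at most 62.5 mm and 10.7 degrees, less where a joint would pass 70% of its speed; a pose out of reach is approached as far as the arm can. A call with a gripper value outside its range is refused whole. The fingers move at their own pace and stop on an object; the grip force is fixed at half the most. Time passes only in rows, so rows that repeat a pose let the fingers close. It gives the time, the measured TCP pose, the force, the opening and the grip force at its end, in the units of the state.
- arm.get_state(): the state, without advancing time (a new reading comes with each control period).
- arm.read_camera(name): name is "scene" or "top" or "wrist"; returns a dict with "color" (384x512x3 uint8, red, green, blue), "K" (3x3 intrinsics, pixels), "eye" and "attitude" of the camera in the world. Camera axes: x right, y down, z forward; pixel columns grow to the right and rows downward; lengths in m; the calibration is good to about 2 mm. A picture is of the moment at which its call begins. There is no depth.
- arm.hand_in(): hands the job in; it is judged then, once.
The state is a dict: "time": time; "joint_pos": joint angles; "qvel": joint speeds; "joint_torque": joint torques, N m; "tcp_pos": TCP position; "tcp_rot": TCP orientation; "ft_force": force on the tool from outside, world axes, zero at the start; "ft_torque": the same for the moment, N m; "grip_width": opening from 0.0 (shut) to 1.0 (fully open); "gripper_force": force on a finger pad.
Only numpy, scipy, OpenCV 4.12 (cv2) and the standard library are available. Lean on these libraries where they do the work, as an engineer would, in place of code of your own. Each camera call takes 0.05 s, during which the arm holds its last target. There are 200 camera calls.

## Working session

There is one attempt and no reset: what is moved stays moved. The work goes in short steps, Python scripts to look and compute and a shell command to move; the robot and the scene stay as the last step left them, time stands still between calls to the robot, and variables do not carry over. Pictures are saved under pics/ and viewed, at most 14 in all, crops included, and the job is handed in when it is done.

```bash
mkdir -p pics; python3 - <<'E'
from workcell import arm
import cv2,pickle
d={}
for n in ("scene","top"):
    c=arm.read_camera(n); d[n]=c; cv2.imwrite(f"pics/{n}0.png",c["color"][:,:,::-1])
    print(n,c["K"],c["eye"],c["attitude"])
pickle.dump(d,open("c0.pkl","wb"))
s=arm.get_state();print(s["time"],s["tcp_pos"],s["tcp_rot"])
E
```

```text
scene [[394.03484325   0.         259.06380611]
 [  0.         394.03484325 198.49056129]
 [  0.           0.           1.        ]] [ 1.17466016 -0.4647226   0.66636825] [[ 0.68680707  0.4357526  -0.58173509]
 [ 0.72643825 -0.38492552  0.56931521]
 [ 0.02415591 -0.81360433 -0.58091693]]
top [[434.34173012   0.         259.19167999]
 [  0.         434.34173012 196.02617973]
 [  0.           0.           1.        ]] [0.29249344 0.14338023 1.45760929] [[-0.01862622 -0.98288798  0.18326013]
 [-0.9996347   0.01471695 -0.02266887]
 [ 0.01958393 -0.18361542 -0.98280306]]
0.1 [ 0.22517011 -0.47359008  0.24155273] [[ 9.03115291e-01  4.29397459e-01 -7.69722028e-04]
 [ 4.29398149e-01 -9.03113875e-01  1.59971435e-03]
 [-8.23336741e-06 -1.77524370e-03 -9.99998424e-01]]
```

View pics/top0.png

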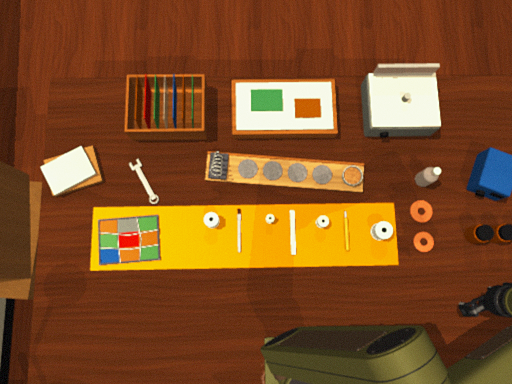

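View pics/scene0.png

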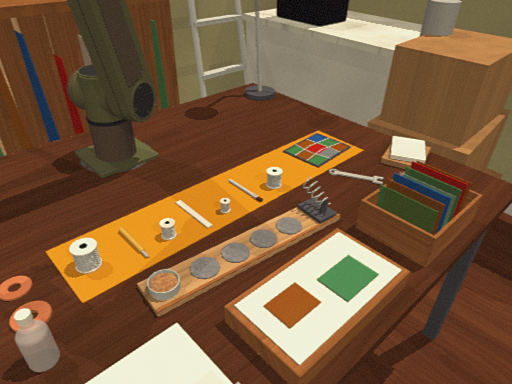

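The top view shows the iron stand at (217,165), discs at about (248,168), (273,170), (297,172) and (322,174), and the tin at (352,175). The spools are at (212,219) for 48, (270,218) for 28, (323,221) for 38 and (383,231) for 58. Next I'll measure them.

```bash
cat > h.py <<'E'
import numpy as np,cv2
def ray(c,uv,z):
    d=c["attitude"]@np.linalg.inv(c["K"])@np.array([uv[0],uv[1],1.]); e=np.asarray(c["eye"])
    return e+d*(z-e[2])/d[2]
def proj(c,p):
    q=c["K"]@(c["attitude"].T@(np.asarray(p)-c["eye"])); return q[:2]/q[2]
def blob(c,uv,r,f):
    "centroid, area, bbox of the masked pixels of c within r of uv"
    im=c["color"].astype(int); m=f(im).astype(np.uint8)
    k=np.zeros_like(m); cv2.circle(k,tuple(int(round(v)) for v in uv),int(r),1,-1); m&=k
    n,l,s,ce=cv2.connectedComponentsWithStats(m)
    i=1+np.argmax(s[1:,4]); cs,_=cv2.findContours((l==i).astype(np.uint8),cv2.RETR_EXTERNAL,cv2.CHAIN_APPROX_NONE)
    return ce[i],s[i],max(cs,key=len)
white=lambda im:(im.min(2)>130)
grey=lambda im:(im.max(2)-im.min(2)<25)&(im.max(2)>60)
E
python3 - <<'E'
from h import *
import pickle
d=pickle.load(open("c0.pkl","rb"));c=d["top"]
for n,uv,h in (("58",(383,231),.06),("48",(212,219),.052),("38",(323,221),.044),("28",(270,218),.036)):
    ce,s,ct=blob(c,uv,14,white); (x,y),r=cv2.minEnclosingCircle(ct)
    print(n,ce,s,(x,y),r,ray(c,ce,h),ray(c,(x,y),h),"expected r",434*int(n)/2000/1.4)
P=[]
for uv in ((248,168),(273,170),(297,172),(322,174)):
    ce,s,ct=blob(c,uv,14,grey); p=ray(c,ce,.017);P.append(p);print(ce,s,p)
P=np.array(P);print(np.diff(P,axis=0),np.linalg.norm(np.diff(P,axis=0),axis=1))
a=d["top"]["color"][150:250,190:400,::-1]
cv2.imwrite("pics/crop.png",cv2.resize(a,None,fx=3.8,fy=3.8,interpolation=cv2.INTER_CUBIC))
E
```

```text
58 [381.58709677 230.16774194] [370 221  23  20 310] (381.1136474609375, 230.0) 11.292250633239746 [ 0.43448017 -0.28392001  0.06      ] [ 0.43505086 -0.28241369  0.06      ] expected r 8.99
48 [210.78888889 219.23333333] [204 212  15  16 180] (210.55128479003906, 219.34616088867188) 7.8095703125 [0.48016235 0.2698632  0.052     ] [0.47980499 0.2706338  0.052     ] expected r 7.44
38 [321.95901639 221.12295082] [315 215  14  13 122] (321.61688232421875, 220.9805145263672) 6.695057392120361 [ 0.46912782 -0.0939053   0.044     ] [ 0.46961674 -0.09279918  0.044     ] expected r 5.890000000000001
28 [269.63492063 218.0952381 ] [266 214   9  10  63] (269.9545593261719, 218.31817626953125) 4.778224945068359 [0.48297291 0.07749921 0.036     ] [0.48221476 0.07646084 0.036     ] expected r 4.34Traceback (most recent call last):
  File "<stdin>", line 9, in <module>
  File "h.py", line 12, in blob
    i=1+np.argmax(s[1:,4]); cs,_=cv2.findContours((l==i).astype(np.uint8),cv2.RETR_EXTERNAL,cv2.CHAIN_APPROX_NONE)
        ~~~~~~~~~^^^^^^^^^
    return _wrapfunc(a, 'argmax', axis=axis, out=out, **kwds)
    return bound(*args, **kwds)
ValueError: attempt to get argmax of an empty sequence
```

```bash
sed -i 's/^grey=.*/grey=lambda im:(im[:,:,0]-im[:,:,2]<30)\&(im.max(2)>50)/' h.py; python3 - <<'E'
from h import *
import pickle
d=pickle.load(open("c0.pkl","rb"));c=d["top"]
a=c["color"][150:250,190:400,::-1]
cv2.imwrite("pics/crop.png",cv2.resize(a,None,fx=3.8,fy=3.8,interpolation=cv2.INTER_NEAREST))
print(c["color"][168,240:260:2].tolist())
P=[]
for uv in ((248,168),(273,170),(297,172),(322,174)):
    ce,s,ct=blob(c,uv,14,grey); p=ray(c,ce,.017);P.append(p);print(ce,s,p)
P=np.array(P);print(np.diff(P,axis=0),np.linalg.norm(np.diff(P,axis=0),axis=1))
print(ray(c,(383.5,230.5),.06))
E
```

```text
[[173, 161, 143], [173, 158, 137], [172, 157, 139], [171, 154, 137], [171, 155, 138], [171, 156, 138], [170, 157, 138], [178, 165, 141], [171, 158, 138], [197, 133, 61]]
[253.         162.33333333] [252 162   3   2   3] [0.67875761 0.12916447 0.017     ]
[265.69230769 165.76923077] [264 163   5   8  13] [0.66604757 0.08595423 0.017     ]
[294.90909091 178.09090909] [293 176   4   5  11] [ 0.62144302 -0.0126939   0.017     ]
[325.77777778 179.77777778] [324 178   5   5   9] [ 0.61406021 -0.11791232  0.017     ]
[[-0.01271004 -0.04321024  0.        ]
 [-0.04460455 -0.09864813  0.        ]
 [-0.00738281 -0.10521842  0.        ]] [0.04504076 0.10826366 0.10547712]
[ 0.43329726 -0.29008486  0.06      ]
```

View pics/crop.png

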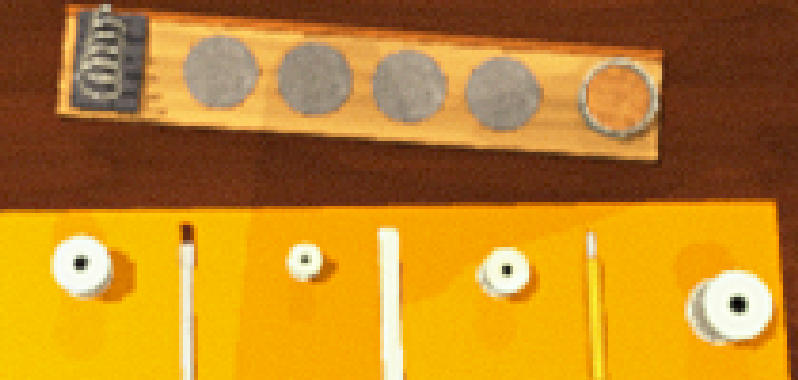

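The crop (3.8x, origin (190,150)) shows the flange holes at crop (80,263), (305,260), (507,270) and (738,304), and clean grey discs at (220,72), (315,79), (409,86) and (503,93). The lower flange and side merge into the white mask, so I'll use brighter thresholds.

```bash
sed -i 's/^grey=.*/grey=lambda im:(im[:,:,0]-im[:,:,2]<60)\&(im.max(2)>90)/;s/^white=.*/white=lambda im:(im.min(2)>190)/' h.py; python3 - <<'E'
from h import *
import pickle
d=pickle.load(open("c0.pkl","rb"));c=d["top"]
for n,uv,h in (("58",(384,230),.06),("48",(211,219),.052),("38",(323,221),.044),("28",(270,218),.036)):
    ce,s,ct=blob(c,uv,14,white); (x,y),r=cv2.minEnclosingCircle(ct); m=cv2.moments(ct); g=(m["m10"]/m["m00"],m["m01"]/m["m00"])
    print(n,g,s,(x,y),r,ray(c,g,h))
P=[]
for uv in ((248,168),(273,170),(297,172),(322,174)):
    ce,s,ct=blob(c,uv,11,grey); p=ray(c,ce,.017);P.append(p);print(ce,s,p)
P=np.array(P);print(np.linalg.norm(np.diff(P,axis=0),axis=1))
v=P[3]-P[0];v/=np.linalg.norm(v);m=P.mean(0);Q=[m+v*.085*k for k in(-1.5,-.5,.5,1.5)];print(np.round(Q,4),v)
E
```

```text
58 (383.55735180908385, 229.64049268668205) [375 221  18  18 216] (383.3333435058594, 229.3333282470703) 9.06773853302002 [ 0.43608769 -0.29047199  0.06      ]
48 (210.71492704826036, 218.99438832772165) [204 212  15  15 154] (210.87391662597656, 219.16957092285156) 7.410512924194336 [0.48094935 0.27010472 0.052     ]
38 (322.8609406952965, 220.83026584867073) [318 216  11  11  87] (322.4166564941406, 221.25) 5.8512678146362305 [ 0.47004727 -0.09692157  0.044     ]
28 (269.63111111111107, 218.12) [266 215   8   8  41] (269.57501220703125, 218.0500030517578) 3.991722822189331 [0.48289077 0.07751369 0.036     ]
[247.39338235 168.36029412] [238 160  20  18 272] [0.65777929 0.14863985 0.017     ]
[272.17818182 170.28727273] [263 162  19  18 275] [0.6498495  0.06413807 0.017     ]
[296.93040293 172.26739927] [288 164  19  18 273] [ 0.64172979 -0.02029848  0.017     ]
[321.74452555 174.2919708 ] [313 165  19  19 274] [ 0.63344661 -0.10498864  0.017     ]
[0.08487303 0.08482606 0.08509427]
[[ 0.6579  0.1488  0.017 ]
 [ 0.6498  0.0642  0.017 ]
 [ 0.6416 -0.0204  0.017 ]
 [ 0.6335 -0.105   0.017 ]] [-0.0954998  -0.99542945  0.        ]
```

```bash
cat > go.py <<'E'
import sys,numpy as np
from workcell import arm
def rel(*t):
    s=arm.get_state(); R=np.array(s["tcp_rot"]); d=R.T@(np.array(t[:3])-s["tcp_pos"])*1000
    y=R[:,1]; a=np.arctan2(-.0955,.9954)-np.arctan2(y[1],y[0])
    print("t",round(s["time"],2),"tcp",np.round(s["tcp_pos"],4),"j",np.round(s["joint_pos"],2),"grip",round(s["grip_width"]*85.4,1),round(s["gripper_force"],1),"F",np.round(s["ft_force"],1),"\n shift",np.round(d,1),"turn",round(-a,3))
if __name__=="__main__": rel(*map(float,sys.argv[1:4]))
E
python3 go.py .436 -.2905 .13
python3 -m crank '[[85,[0,0,0],0]]'
```

```text
t 0.1 tcp [ 0.2252 -0.4736  0.2416] j [-1.13  0.26 -0.14  1.17 -0.    1.57] grip 85.6 0.0 F [ 0.3  0.1 -0. ] 
 shift [269.  -74.6 111.7] turn -1.031
time: 0.22
tcp_pos: [0.2253, -0.4738, 0.2418]
tcp_rot: [[0.903, 0.429, -0.0], [0.429, -0.903, 0.001], [0.0, -0.001, -1.0]]
ft_force: [-0.1, 0.2, -0.4]
grip_width: 0.999
gripper_force: 0.0
```

```bash
python3 -m crank '[[85,[269,-75,112],-1.031],[85,[269,-75,112],-1.031],[85,[269,-75,112],-1.031],[85,[269,-75,112],-1.031],[85,[269,-75,112],-1.031],[85,[269,-75,112],-1.031],[85,[269,-75,112],-1.031],[85,[269,-75,112],-1.031]]' >/dev/null; python3 go.py .436 -.2905 .024
python3 - <<'E'
from workcell import arm
import cv2
c=arm.read_camera("wrist");cv2.imwrite("pics/w1.png",c["color"][:,:,::-1])
from h import *
print(proj(c,(.436,-.2905,.06)))
E
```

```text
t 1.23 tcp [ 0.436  -0.2913  0.1305] j [-0.59  0.33 -0.34  0.9  -0.    1.08] grip 84.9 0.0 F [-0.5  0.4  0.4] 
 shift [ 8.000e-01 -1.000e-01  1.065e+02] turn -0.002
[257.23321291 209.61045   ]
```

View pics/w1.png

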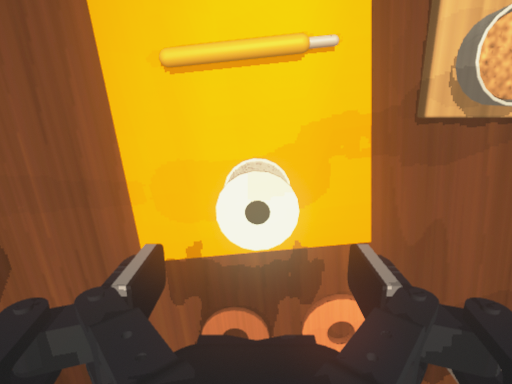

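The wrist view shows the spool_58 hole at (257,212) against a predicted (257,210), so the measurement is within about 1 mm. I'll descend, grip and lift.

```bash
python3 -m crank '[[85,[1,0,50],0],[85,[1,0,95],0],[85,[1,0,106],0],[85,[1,0,106],0],[45,[1,0,106],0],[45,[1,0,106],0],[45,[1,0,106],0],[45,[1,0,106],0]]' >/dev/null; python3 go.py .436 -.2905 .024
python3 -m crank '[[45,[0,0,0],0],[45,[0,0,0],0],[45,[0,0,0],0]]' >/dev/null; python3 go.py .436 -.2905 .144
```

```text
t 2.27 tcp [ 0.4376 -0.291   0.0264] j [-0.59  0.45 -0.48  0.64 -0.    1.08] grip 56.9 64.2 F [-1.5 -0.7  5.2] 
 shift [ 0.4 -1.6  2.4] turn -0.001
t 2.65 tcp [ 0.4376 -0.2911  0.0264] j [-0.59  0.45 -0.48  0.64 -0.    1.08] grip 57.1 64.2 F [-1.6  0.2  5.5] 
 shift [ 1.000e-01 -1.300e+00 -1.176e+02] turn -0.001
```

```bash
python3 -m crank '[[45,[0,0,-30],0],[45,[0,0,-70],0],[45,[0,0,-104],0],[45,[0,0,-104],0],[45,[0,0,-104],0]]' >/dev/null; python3 go.py .6579 .1488 .13
```

```text
t 3.27 tcp [ 0.4356 -0.2895  0.1276] j [-0.59  0.33 -0.35  0.89 -0.    1.08] grip 56.9 65.4 F [-0.8  0.6 -4.5] 
 shift [457.5 179.3  -2.3] turn -0.0
```

```bash
python3 -m crank '[[45,[30,12,-2],0],[45,[75,29,-2],0],[45,[130,51,-2],0],[45,[185,73,-2],0],[45,[240,94,-2],0],[45,[295,116,-2],0],[45,[350,137,-2],0],[45,[400,157,-2],0]]' >/dev/null
python3 -m crank '[[45,[35,14,0],0],[45,[52,20,0],0],[45,[58,22,0],0],[45,[58,22,0],0],[45,[58,22,0],0]]' >/dev/null; python3 go.py .6579 .1488 .0425
```

```text
t 4.9 tcp [0.6577 0.1474 0.1302] j [ 0.22  0.57  0.07  1.07 -0.    1.89] grip 56.9 65.4 F [ 0.1 -1.1 -3.2] 
 shift [ 1.5  0.2 87.7] turn -0.002
```

```bash
python3 -m crank '[[45,[1,0,40],0],[45,[1,0,72],0],[45,[1,0,82],0],[45,[1,0,86],0],[45,[1,0,86],0],[45,[1,0,86],0]]' >/dev/null; python3 go.py .6579 .1488 .0425
python3 - <<'E'
from workcell import arm
import cv2
c=arm.read_camera("scene");cv2.imwrite("pics/s2.png",cv2.resize(c["color"][130:300,150:400,::-1],None,fx=3.2,fy=3.2))
E
```

```text
t 5.65 tcp [0.6596 0.15   0.0458] j [ 0.22  0.64 -0.05  0.88 -0.    1.89] grip 56.5 65.4 F [ 0.5  0.7 -2.8] 
 shift [-1.4 -1.5  3.3] turn -0.0
```

View pics/s2.png

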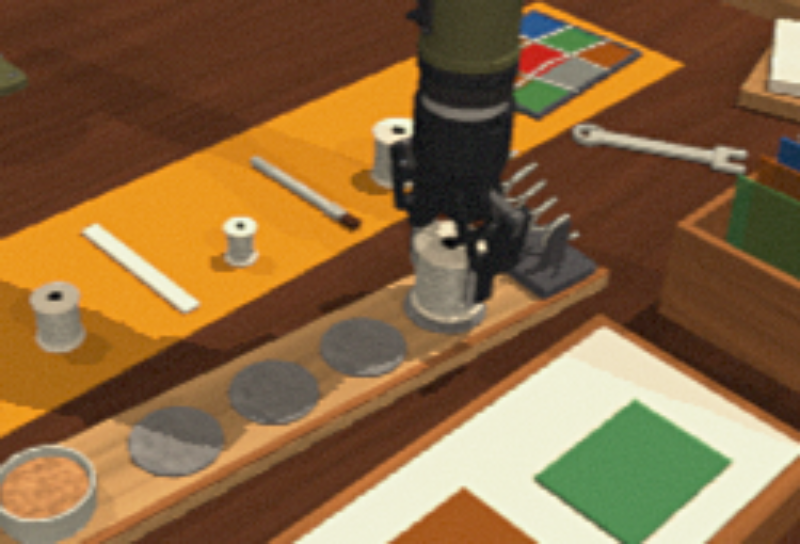

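Spool_58 hangs just above its disc (around (447,300) in the crop), clear of the coil. I'll lower it the last few mm.

```bash
python3 -m crank '[[45,[-1,-1,2],0],[45,[-1,-1,4],0],[45,[-1,-1,4],0],[45,[-1,-1,4],0]]' >/dev/null; python3 go.py .6579 .1488 .0415
```

```text
t 6.2 tcp [0.6574 0.1489 0.0414] j [ 0.22  0.64 -0.06  0.87 -0.    1.89] grip 56.9 66.0 F [-3.5  0.8  5.9] 
 shift [-0.1  0.5 -0.1] turn -0.0
```

Contact (about +9 N), so I'll release and rise.

```bash
python3 -m crank '[[85,[0,0,0],0],[85,[0,0,0],0],[85,[0,0,0],0],[85,[0,0,0],0],[85,[0,0,-20],0],[85,[0,0,-55],0],[85,[0,0,-90],0],[85,[0,0,-90],0]]' >/dev/null; python3 go.py .481 .270 .13
```

```text
t 7.2 tcp [0.6599 0.1495 0.134 ] j [ 0.22  0.57  0.07  1.06 -0.    1.89] grip 84.9 0.0 F [0.5 0.2 0.5] 
 shift [ 102.8 -189.7    2.9] turn -0.0
```

```bash
python3 -m crank '[[85,[0,-55,-5],0],[85,[0,-110,-5],0],[85,[25,-150,0],0],[85,[70,-185,0],0],[85,[103,-190,3],0],[85,[103,-190,3],0],[85,[103,-190,3],0],[85,[103,-190,3],0]]' >/dev/null; python3 go.py .481 .270 .021
python3 - <<'E'
from workcell import arm
import cv2
from h import *
c=arm.read_camera("wrist");cv2.imwrite("pics/w2.png",c["color"][:,:,::-1])
print(proj(c,(.481,.270,.052)))
E
```

```text
t 8.2 tcp [0.4781 0.2686 0.1269] j [ 0.51  0.37 -0.29  0.91 -0.    2.18] grip 84.8 0.0 F [ 0.4 -1.1 -0. ] 
 shift [  1.8   2.9 105.9] turn -0.002
[261.3131073  206.27644699]
```

View pics/w2.png

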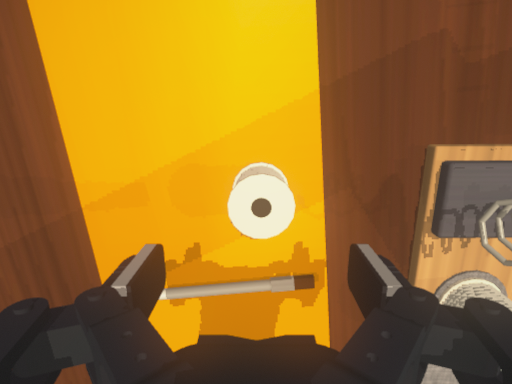

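The spool_48 hole is at (261,207), as predicted. Spool_58 stands on its disc at lower right (475,295).

```bash
python3 -m crank '[[85,[2,2,50],0],[85,[2,2,95],0],[85,[2,2,105],0],[85,[2,2,105],0],[85,[2,2,105],0],[35,[2,2,105],0],[35,[2,2,105],0],[35,[2,2,105],0]]' >/dev/null; python3 -m crank '[[35,[0,0,0],0],[35,[0,0,0],0],[35,[0,0,0],0],[35,[0,0,0],0]]' >/dev/null;python3 go.py .481 .270 .021
python3 -m crank '[[35,[0,0,-30],0],[35,[0,0,-70],0],[35,[0,0,-108],0],[35,[0,0,-108],0],[35,[0,0,-108],0]]' >/dev/null; python3 go.py .6498 .0642 .13
```

```text
t 9.75 tcp [0.4811 0.2719 0.0236] j [ 0.51  0.49 -0.42  0.66 -0.    2.18] grip 47.0 61.0 F [-0.3  0.   5.4] 
 shift [-1.9  0.1  2.6] turn -0.0
t 10.38 tcp [0.4795 0.2711 0.1294] j [ 0.51  0.38 -0.28  0.92  0.    2.18] grip 46.3 62.2 F [-0.4 -0.1 -2. ] 
 shift [-189.6  189.4   -0.7] turn -0.0
```

```bash
python3 -m crank '[[35,[-30,10,0],0],[35,[-75,35,0],0],[35,[-115,75,0],0],[35,[-150,115,0],0],[35,[-175,155,0],0],[35,[-186,182,0],0],[35,[-188,189,0],0],[35,[-188,189,0],0]]' >/dev/null;python3 -m crank '[[35,[0,0,40],0],[35,[0,0,75],0],[35,[0,0,88],0],[35,[0,0,88],0],[35,[0,0,88],0],[35,[0,0,88],0]]' >/dev/null; python3 go.py .6498 .0657 .0386
```

```text
t 12.12 tcp [0.6516 0.0664 0.0439] j [ 0.1   0.61 -0.11  0.85  0.    1.77] grip 46.7 62.4 F [-0.2  0.5 -1.5] 
 shift [-0.9 -1.7  5.3] turn -0.0
```

```bash
python3 -m crank '[[35,[-1,-1,3],0],[35,[-1,-1,5],0],[35,[-1,-1,5],0],[35,[-1,-1,5],0]]' >/dev/null; python3 go.py .6498 .0657 .0386
```

```text
t 12.62 tcp [0.6495 0.0651 0.0386] j [ 0.1   0.61 -0.12  0.83 -0.    1.77] grip 46.8 63.4 F [-2.3 -0.3  4.8] 
 shift [0.6 0.3 0. ] turn -0.0
```

```bash
python3 -m crank '[[85,[0,0,0],0],[85,[0,0,0],0],[85,[0,0,0],0],[85,[0,0,0],0],[85,[0,0,-20],0],[85,[0,0,-55],0],[85,[0,0,-90],0],[85,[0,0,-90],0]]' >/dev/null; python3 go.py .470 -.097 .13
```

```text
t 13.62 tcp [0.6518 0.0656 0.1308] j [ 0.1   0.54 -0.    1.03 -0.    1.77] grip 85.2 0.0 F [0.6 0.9 1.2] 
 shift [-179.3 -165.4   -0.5] turn -0.0
```

```bash
python3 -m crank '[[85,[-40,-37,0],0],[85,[-85,-78,0],0],[85,[-125,-115,0],0],[85,[-160,-148,0],0],[85,[-179,-165,0],0],[85,[-179,-165,0],0],[85,[-179,-165,0],0],[85,[-179,-165,0],0]]' >/dev/null; python3 go.py .470 -.097 .017
python3 - <<'E'
from workcell import arm
import cv2
from h import *
c=arm.read_camera("wrist");cv2.imwrite("pics/w3.png",c["color"][:,:,::-1])
print(proj(c,(.470,-.097,.044)))
E
```

```text
t 14.62 tcp [ 0.4689 -0.0965  0.1271] j [-0.2   0.26 -0.45  0.85  0.    1.46] grip 84.8 0.0 F [0.5 0.  0.1] 
 shift [ -0.4   1.1 110.1] turn 0.001
[258.78346215 205.71577018]
```

View pics/w3.png

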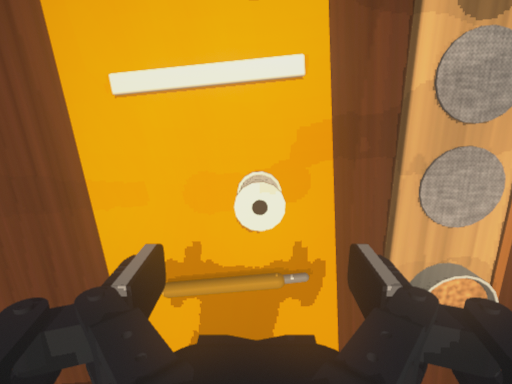

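The spool_38 hole is at (260,207) against a predicted (259,206). I'll grasp it.

```bash
python3 -m crank '[[85,[0,0,50],0],[85,[0,0,95],0],[85,[0,0,110],0],[85,[0,0,110],0],[85,[0,0,110],0],[25,[0,0,110],0],[25,[0,0,110],0],[25,[0,0,110],0]]' >/dev/null; python3 -m crank '[[25,[0,0,0],0],[25,[0,0,0],0],[25,[0,0,0],0],[25,[0,0,0],0]]' >/dev/null;python3 go.py .470 -.097 .017
python3 -m crank '[[25,[0,0,-30],0],[25,[0,0,-70],0],[25,[0,0,-100],0],[25,[0,0,-100],0],[25,[0,0,-100],0]]' >/dev/null; python3 go.py .6416 -.0204 .12
```

```text
t 16.18 tcp [ 0.4689 -0.0972  0.0183] j [-0.2   0.4  -0.61  0.57  0.    1.46] grip 36.8 59.6 F [0.2 0.2 5.9] 
 shift [0.3 1.1 1.3] turn -0.0
t 16.8 tcp [ 0.4671 -0.0969  0.1165] j [-0.2   0.27 -0.47  0.83  0.    1.46] grip 36.7 60.3 F [-0.2 -0.5 -0.8] 
 shift [ 92.9 166.4  -3.7] turn -0.001
```

Place TCP z is 0.0183 + 0.015 = 0.0333.

```bash
python3 -m crank '[[25,[20,37,-3],0],[25,[45,80,-3],0],[25,[67,120,-3],0],[25,[85,150,-3],0],[25,[92,165,-3],0],[25,[92,165,-3],0],[25,[92,165,-3],0]]' >/dev/null;python3 -m crank '[[25,[0,0,40],0],[25,[0,0,72],0],[25,[0,0,82],0],[25,[0,0,82],0],[25,[0,0,82],0],[25,[0,0,82],0]]' >/dev/null; python3 go.py .6416 -.0204 .0333
```

```text
t 18.43 tcp [ 0.6421 -0.0214  0.0398] j [-0.03  0.59 -0.15  0.82  0.    1.63] grip 36.8 60.5 F [-0.5 -0.1 -0.2] 
 shift [ 0.9 -0.6  6.5] turn -0.0
```

```bash
python3 -m crank '[[25,[1,0,3],0],[25,[1,0,6],0],[25,[1,0,6],0],[25,[1,0,6],0]]' >/dev/null; python3 go.py .6416 -.0204 .0333
```

```text
t 18.93 tcp [ 0.6414 -0.0202  0.0333] j [-0.03  0.6  -0.16  0.81  0.    1.64] grip 36.8 61.0 F [-1.5  0.5  5.4] 
 shift [-0.2  0.3 -0. ] turn -0.0
```

```bash
python3 -m crank '[[85,[0,0,0],0],[85,[0,0,0],0],[85,[0,0,0],0],[85,[0,0,0],0],[85,[0,0,-20],0],[85,[0,0,-55],0],[85,[0,0,-95],0],[85,[0,0,-95],0]]' >/dev/null; python3 go.py .483 .0775 .13
```

```text
t 19.93 tcp [ 0.6439 -0.0204  0.1312] j [-0.03  0.52 -0.03  1.01 -0.    1.64] grip 84.8 0.0 F [ 1.  -0.4 -0.6] 
 shift [  82.  -169.6   -0. ] turn -0.0
```

```bash
python3 -m crank '[[85,[10,-45,0],0],[85,[30,-95,0],0],[85,[55,-140,0],0],[85,[75,-165,0],0],[85,[82,-170,0],0],[85,[82,-170,0],0],[85,[82,-170,0],0]]' >/dev/null; python3 go.py .483 .0775 .016
python3 - <<'E'
from workcell import arm
import cv2
from h import *
c=arm.read_camera("wrist");cv2.imwrite("pics/w4.png",c["color"][:,:,::-1])
print(proj(c,(.483,.0775,.036)))
E
```

```text
t 20.8 tcp [0.4809 0.0772 0.1272] j [ 0.16  0.28 -0.44  0.86 -0.    1.83] grip 85.0 0.0 F [ 0.2 -0.7  0.3] 
 shift [  0.5   1.9 111.2] turn -0.001
[259.77014935 201.22097932]
```

View pics/w4.png

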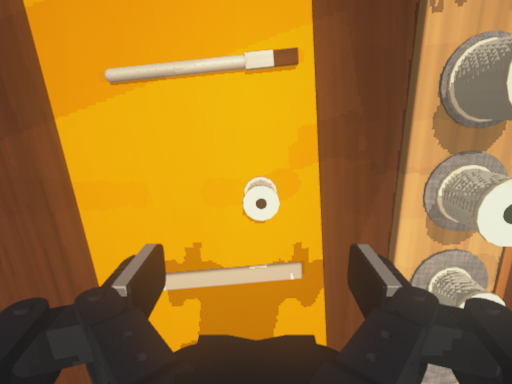

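The spool_28 hole is at (261,203) against a predicted (260,201). The three placed spools stand on their discs at right.

```bash
python3 -m crank '[[85,[0,1,50],0],[85,[0,1,95],0],[85,[0,1,111],0],[85,[0,1,111],0],[85,[0,1,111],0],[15,[0,1,111],0],[15,[0,1,111],0],[15,[0,1,111],0]]' >/dev/null; python3 -m crank '[[15,[0,0,0],0],[15,[0,0,0],0],[15,[0,0,0],0],[15,[0,0,0],0],[15,[0,0,0],0]]' >/dev/null;python3 go.py .483 .0775 .016
python3 -m crank '[[15,[0,0,-30],0],[15,[0,0,-70],0],[15,[0,0,-110],0],[15,[0,0,-110],0],[15,[0,0,-110],0]]' >/dev/null; python3 go.py .6335 -.105 .13
```

```text
t 22.48 tcp [0.4813 0.0776 0.0171] j [ 0.16  0.41 -0.59  0.57 -0.    1.83] grip 26.9 58.8 F [-0.5 -0.1  4.9] 
 shift [0.  1.7 1.1] turn -0.0
t 23.1 tcp [0.4801 0.0775 0.1258] j [ 0.16  0.28 -0.44  0.86  0.    1.83] grip 26.4 59.1 F [-0.5 -0.3 -0.2] 
 shift [-166.9  170.2   -4.3] turn -0.0
```

```bash
python3 -m crank '[[15,[-35,20,-4],0],[15,[-80,50,-4],0],[15,[-120,90,-4],0],[15,[-150,130,-4],0],[15,[-164,160,-4],0],[15,[-166,170,-4],0],[15,[-166,170,-4],0],[15,[-166,170,-4],0]]' >/dev/null;python3 -m crank '[[15,[0,0,40],0],[15,[0,0,80],0],[15,[0,0,92],0],[15,[0,0,92],0],[15,[0,0,92],0],[15,[0,0,92],0]]' >/dev/null; python3 go.py .6335 -.105 .0321
```

```text
t 24.85 tcp [ 0.6353 -0.1042  0.0401] j [-0.16  0.6  -0.15  0.82  0.    1.5 ] grip 26.4 59.2 F [ 0.1 -0.2 -0.9] 
 shift [-1.  -1.8  8. ] turn -0.0
```

```bash
python3 -m crank '[[15,[-1,-1,4],0],[15,[-1,-1,7],0],[15,[-1,-1,7],0],[15,[-1,-1,7],0]]' >/dev/null; python3 go.py .6335 -.105 .0321
```

```text
t 25.35 tcp [ 0.6329 -0.1051  0.0321] j [-0.16  0.6  -0.16  0.81 -0.    1.5 ] grip 26.8 59.7 F [-1.6 -0.4  5.6] 
 shift [ 0.1  0.6 -0. ] turn -0.001
```

```bash
python3 -m crank '[[85,[0,0,0],0],[85,[0,0,0],0],[85,[0,0,0],0],[85,[0,0,0],0],[85,[0,0,-20],0],[85,[0,0,-55],0],[85,[0,0,-110],0],[85,[0,0,-140],0]]' >/dev/null
python3 -m crank '[[85,[-40,-50,0],0],[85,[-90,-100,0],0],[85,[-130,-150,0],0],[85,[-150,-200,0],0],[85,[-160,-230,0],0],[85,[-160,-230,0],0],[85,[-160,-230,0],0]]' >/dev/null
python3 - <<'E'
from workcell import arm
from h import *
c=arm.read_camera("top")
for n,p,h in (("58",(.6579,.1488),.075),("48",(.6498,.0642),.067),("38",(.6416,-.0204),.059),("28",(.6335,-.105),.051)):
    uv=proj(c,(*p,h)); ce,s,ct=blob(c,uv,11,white); m=cv2.moments(ct); g=(m["m10"]/m["m00"],m["m01"]/m["m00"])
    print(n,s,np.round((ray(c,g,h)[:2]-p)*1000,1))
im=c["color"][140:260,80:400,::-1]; s=arm.read_camera("scene")["color"][120:310,130:390,::-1]
cv2.imwrite("pics/end.png",np.vstack([cv2.resize(im,(640,240)),cv2.resize(s,(640,350))][:2])[:598])
print(arm.get_state()["time"],arm.get_state()["tcp_pos"])
E
```

```text
58 [239 156  18  17 208] [-0.6  0.1]
48 [266 160  15  14 144] [-0.4 -0. ]
38 [292 164  12  11  83] [-0.3  1.6]
28 [319 168   9   9  41] [-0.5 -0.5]
27.325 [ 0.3899462  -0.2421832   0.17144697]
```

View pics/end.png

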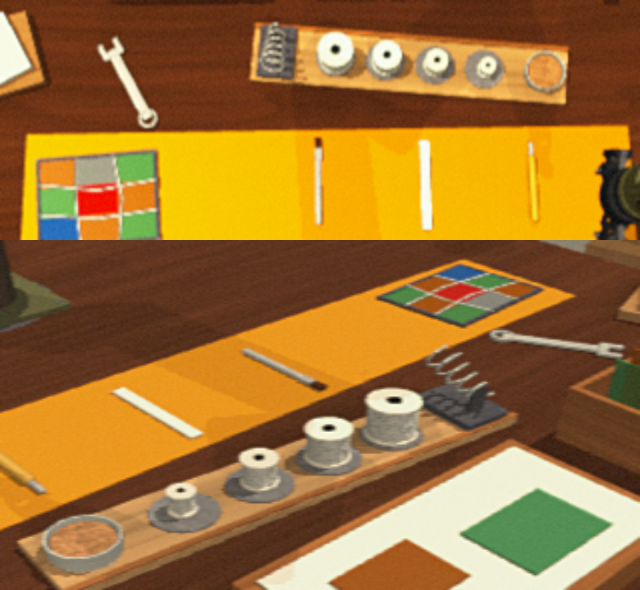

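All four spools stand upright and centred within 2 mm, in order from the stand: tops at (335,50), (386,57), (436,63) and (486,68) in the upper half. The panel is untouched and the arm is clear.

```bash
python3 -c "
from workcell import arm
print(arm.hand_in())"
```

```text
the job is handed in; nothing more can be done
None
```

The four spools stand upright on the felt discs in size order, largest by the iron stand, each within 2 mm of its disc's centre in the last top view; the glass panel was never touched, and I handed the job in at about 27 s (no verdict was shown).

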